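# Set the forceps to the gap gauge and hold

## Robot

A 6-joint arm with a two-finger parallel gripper is mounted at the origin on the work surface. World frame = base frame: x ahead of the robot, y to its left, z up, the work surface at z = 0. Lengths are in m, angles in degrees, forces in N, time in s.
With the tool pointing down it reaches from about 0.375 to 0.9 m from the base axis. Payload 3.1 kg.
Tool frame: the origin (TCP) lies between the finger pads; the fingertips stand 22 mm ahead of it and the grasp point (between the pads) lies 3 mm ahead of it; y points along the fingers, x is the direction in which the jaws open and shut, and the axes are right-handed (so a half turn about y gives the same grasp; the last joint's range is limited). The gripper opens to 87 mm and grips with 3 to 60 N. Pads are 19 mm wide; open, the fingers measure 117 mm over their backs; the gripper's body (75 mm by 190 mm) begins 51 mm behind the grasp point.
Start: joints at [61.851, 30.224, 82.088, -0, 67.689, -10.227], TCP at [0.192, 0.595, 0.221] pointing down, gripper open.
Joint ranges: [-176.69, 176.69], [-43.24, 126.21], [12.49, 139.97], [-82, 262], [0, 151.66], [-163.58, 163.58]. Speed limits (degrees/s): [159.86, 159.86, 180, 180, 180, 180].

## Interface

Orientations are given as a 3x3 rotation matrix whose columns are the frame's x, y, z axes.
In Python, from rig import bot, imaging, workorder gives the robot as it stands. The module is installed in compiled form; this text tells all that it offers.
- The arm moves only by the tool drive_tool, never from a script. Its argument "commands" is a list of rows, each an object of numbers: "dx", "dy", "dz": the shift along the tool's x, y, z normalised to -1 to 1, where 1 is 4 cm; "wx", "wy", "wz": the turn, a rotation vector about the tool's x, y, z normalised to -1 to 1, where 1 is pi/2 rad; "grip": the finger opening in mm, from 0 to 87. In form: [{"dx": .., "dy": .., "dz": .., "wx": .., "wy": .., "wz": .., "grip": ..}, ...]. A call has 1 to 8 rows; each row shifts and turns the commanded pose from where the row before left it, along the tool's axes as they then stand; what a row does not reach is not made up. A row lasts 1/8 s, in which the tool goes at most 62.5 mm and 10.7 degrees, less where a joint would pass 70% of its speed; a pose out of reach is approached as far as the arm can. A call with a number of a shift or a turn outside -1 to 1 is refused whole. A call with a gripper value outside its range is refused whole. The fingers move at their own pace and stop on an object; the grip force is fixed at half the most. Time passes only in rows, so rows that do not move let the fingers close. It gives the time, the measured TCP pose, the force and the opening at its end, in the units of the state.
- bot.read_state(): the state, without advancing time (a new reading comes with each control period).
- imaging.capture(name): name is "scene" or "side" or "wrist"; returns (picture, depth): 420x560x3 uint8, red, green, blue; 420x560 float32, m along the optical axis (not along the pixel's ray), 0 where there is no reading.
- imaging.get_calibration(name): a dict with "mtx" (3x3 intrinsics, pixels), "world_to_cam" (4x4, takes a point from world to camera coordinates). Camera axes: x right, y down, z forward; pixel columns grow to the right and rows downward; lengths in m; the calibration is good to about 2 mm. A picture is of the moment at which its call begins: read the wrist's pose just before it. get_calibration takes no time and is no camera call; for the wrist camera it gives the pose at the moment of the call.
- workorder.hand_in(): hands the job in, once; it reports no verdict.
The state is a dict: "time_s": time; "joint_positions": joint angles; "qvel": joint speeds; "tau": joint torques, N m; "position": TCP position; "tcp_rot": TCP orientation; "force": force on the tool from outside, world axes, zero at the start; "moment": the same for the moment, N m; "opening": opening from 0.0 (shut) to 1.0 (fully open).
Only numpy, scipy, OpenCV 4.12 (cv2) and the standard library are available. Lean on these libraries where they do the work, as an engineer would, in place of code of your own. Each camera call takes 0.05 s, during which the arm holds its last target. There are 200 camera calls.

## Task

Check the long sprung forceps on the gap gauge: take them off their rest, bring their tips just above the gauge's two upright fins (about a centimetre, touching neither gauge nor fins), and squeeze them until each tip stands directly above its own fin. Finish while still holding them there, the gap steady: do not put them down or let go, and leave everything else on the bench where it is.

Things in the scene. Friction and masses are not known exactly. Their poses are not given: they have to be found in the camera images.
- forceps: Steel sprung forceps, 205 mm long, 0.1 kg, lying with two legs side by side (upright strips 14 mm high, 3 mm thick, 8 mm high at the tips). Origin: between the finger grips of the open forceps, at the underside; +x points to the tips (96 mm ahead), z up; joined rear end 107 mm behind. The +y leg is rigid with this body, the other swings at the rear end against a spring.
- grips (a point): Point midway between the finger grips of the open forceps, 7 mm above their underside. The grips are flat pads, 34 mm long, 14 mm high, on the outside of the legs, 37 mm apart over their outer faces when open. Squeezing them 1 mm closer brings the tips 2 mm closer. The force on them rises from 4 N at first touch to 12 N fully squeezed.
- tip_a (a point): Tip of the +y leg: mid-thickness, lower edge (3 mm above the forceps' underside). Open, each leg splays 0.095 rad outward and the tips stand 46 mm apart; fully squeezed, about 5 mm. The forceps balance at the grips, within 5 mm.
- tip_b (a point): Tip of the -y leg: mid-thickness, lower edge (3 mm above the forceps' underside).
- rest: Black plastic rest fixed to the bench, base 200 x 70 x 8 mm. Two cross bars at x = -85 and +48 mm, tops 32 mm above the bench, carry the forceps at the rear end and under the legs; the front bar has 8 mm lips at its ends. Between the bars the grips are free on both sides down to the base. Origin: centre of the underside, x along the forceps.
- gauge: Metal gap gauge fixed to the bench, base 80 x 130 x 16 mm, with a fixed and a sliding jaw (44 x 28 mm, tops 30 mm above the bench). Each has an upright fin along its inner edge: 40 mm long along the gauge's x, 3 mm thick, top 36 mm above the bench. The fins are 14 to 28 mm apart (centres), new each time. Either tip may stand over either fin. Origin: centre of the underside.
- mark_a (a point): Middle of the fixed jaw's fin, on its top edge. Axes as the gauge's: x along the fin, y across both fins.
- mark_b (a point): Middle of the sliding jaw's fin, on its top edge; it lies towards the gauge's -y from mark_a. The sliding jaw is stiff and must stay as it is set.
- dish: Bystander: clear round flat specimen dish, 88 mm wide, 15 mm high. Origin: centre of the underside.
- tipbox: Bystander: grey closed box 80 x 58 x 45 mm. Origin: centre of the underside.
- bottle: Bystander: glass bottle with a blue cap, 72 mm wide, 150 mm high. Origin: centre of the underside.
- beaker: Bystander: clear beaker, 70 mm wide, 85 mm high. Origin: centre of the underside.
- pipette: Bystander: grey pipette lying on the bench, 235 mm long, 32 mm high. Origin: under the joint of handle and shaft.
- tray: Bystander: white tray with six cells, 130 x 100 x 28 mm. Origin: centre of the underside.
- jar: Bystander: small white jar, 52 mm wide, 50 mm high. Origin: centre of the underside.
Mind the look-alikes: they are no part of the job. Of the things that look like the forceps, the larger one is meant. Leave any pink or yellow look-alike of the gauge alone.

How it is judged:
By the outcome, as a careful person would: the job done as asked, in the order asked, and still so for the second after the job is handed in, while the arm keeps its last pose, push and grip.
It also fails if it takes over 48 s, if anything falls off the work surface, if the arm or the gripper's body presses on something with over 40 N, if the wrist force passes 120 N, or if a joint passes its speed limit or range.

## Working session

There is one attempt and no reset: what is moved stays moved. The work goes in short steps, Python scripts to look and compute and a tool call to move; the robot and the scene stay as the last step left them, time stands still between calls to the robot, and variables do not carry over. Pictures are saved under pics/ and viewed, on a budget of 10 in all, crops included, one or two more only if the job needs it, and the job is handed in when it is done.

Besides the shell and the picture viewer there is one more tool, called after "Request:" as name(argument=value, ...) on one line, values as JSON. drive_tool: Moves the arm, as the interface text tells. Its arguments: {"type":"object","properties":{"commands":{"type":"array"}},"required":["commands"]}

```bash
mkdir -p pics; cat > h.py <<'E'
import numpy as np, cv2
from rig import bot, imaging, workorder
def cap(n,f):
    c=imaging.get_calibration(n); p,d=imaging.capture(n)
    cv2.imwrite('pics/%s.png'%f,p[:,:,::-1]); np.savez('pics/%s.npz'%f,p=p,d=d,m=c['mtx'],w=c['world_to_cam'])
def ld(f):
    z=np.load('pics/%s.npz'%f); return z['p'],z['d'],z['m'],z['w']
def atz(f,u,v,z):
    _,_,m,w=ld(f); R=w[:3,:3];t=w[:3,3]; o=-R.T@t; r=R.T@np.linalg.inv(m)@[u,v,1]; return o+r*(z-o[2])/r[2]
def atd(f,u,v):
    _,d,m,w=ld(f); R=w[:3,:3];t=w[:3,3]; x=d[int(v),int(u)]*(np.linalg.inv(m)@[u,v,1]); return R.T@(x-t)
def proj(f,P):
    _,_,m,w=ld(f); q=m@(w[:3,:3]@np.array(P)+w[:3,3]); return q[:2]/q[2]
E
python3 -c "
from h import *
cap('scene','s0');cap('wrist','w0');cap('side','d0')
s=bot.read_state();print(s['time_s'],s['position'],s['tcp_rot'],s['force'],s['opening'])
a=np.hstack([cv2.imread('pics/s0.png'),cv2.imread('pics/d0.png')]);print(a.shape)
"
```

```text
0.15 [0.19203683 0.59418906 0.21989276] [[ 3.07734314e-01 -7.80281000e-04 -9.51472009e-01]
 [ 9.51470923e-01 -1.46643568e-03  3.07735166e-01]
 [-1.63539240e-03 -9.99998620e-01  2.91142105e-04]] [-0.17481539 -0.51816603 -0.32172514] 1.0019412955226559
(420, 1120, 3)
```

View pics/s0.png

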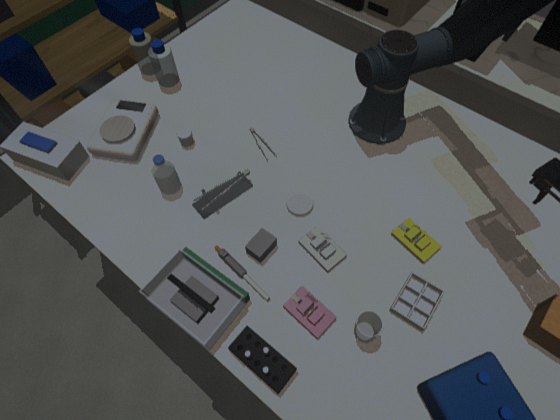

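View pics/w0.png

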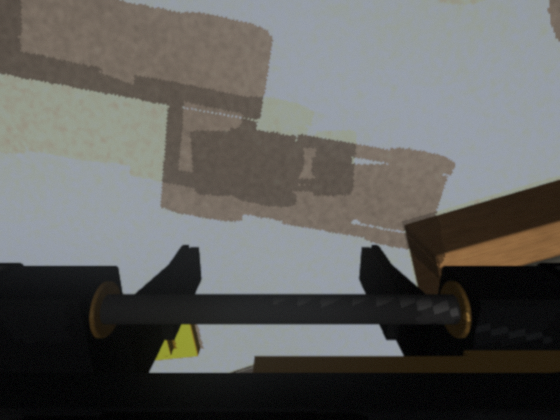

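The scene shows the forceps on the black rest near (222,192), with small look-alike forceps at (262,145). The white gauge is at (322,249), with the yellow and pink decoys at (416,240) and (310,311). The wrist view shows only bare bench. Next I'll enlarge the scene crop and get positions.

```bash
python3 -c "
from h import *
p=cv2.imread('pics/s0.png')
a=cv2.resize(p[155:225,180:265],None,fx=8,fy=8,interpolation=3)[:560,:680]
b=cv2.resize(p[220:275,290:355],None,fx=8,fy=8,interpolation=3)
cv2.imwrite('pics/c1.png',cv2.resize(p[150:280,180:360],(800,578),interpolation=3))
for n,u,v in [('rest',222,194),('gauge',322,250),('bottle',167,175),('jar',186,138),('dish',300,205),('tipbox',262,245)]: print(n,atd('s0',u,v).round(3),atz('s0',u,v,.03).round(3))
"
```

```text
rest [ 0.607 -0.2    0.044] [ 0.602 -0.208  0.03 ]
gauge [0.56  0.16  0.034] [0.558 0.16  0.03 ]
bottle [ 0.685 -0.352  0.099] [ 0.663 -0.402  0.03 ]
jar [ 0.518 -0.459  0.044] [ 0.512 -0.469  0.03 ]
dish [0.468 0.007 0.012] [0.477 0.013 0.03 ]
tipbox [0.662 0.016 0.044] [0.658 0.011 0.03 ]
```

View pics/c1.png

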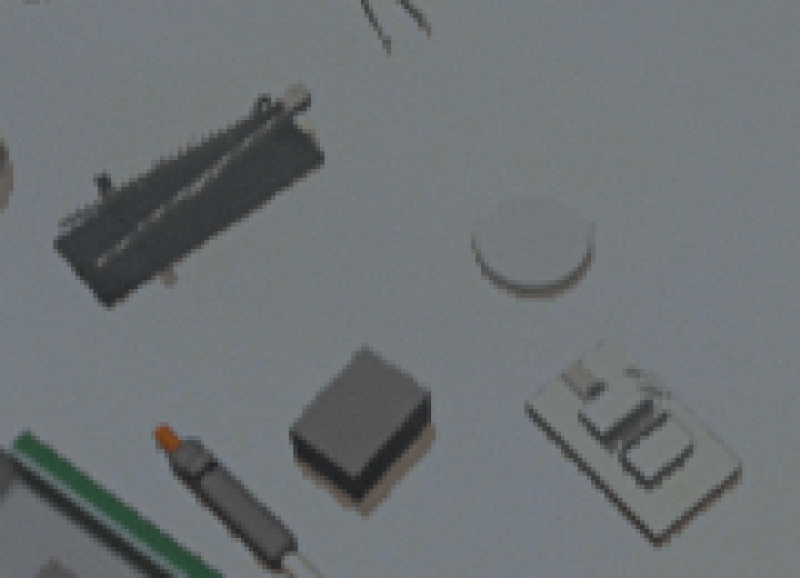

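The enlarged crop shows the joined rear end at crop (295,97) and the tips at (65,222) and (98,264). The gauge base corners are (525,405), (600,340), (740,465) and (655,545). Next I'll compute the poses.

```bash
python3 -c "
from h import *
c=lambda x,y,z: atz('s0',180+x/4.444,150+y/4.446,z)
R=c(295,97,.046);A=c(65,222,.043);B=c(98,264,.043)
T=(A+B)/2;print(R,A,B,np.linalg.norm(A-B),np.linalg.norm((T-R)[:2]))
d=(T-R)[:2];d/=np.linalg.norm(d);print('yaw',np.degrees(np.arctan2(d[1],d[0])),'origin',R[:2]+d*.105,T[:2]-d*.096)
g=[c(*q,.016) for q in [(525,405),(600,340),(740,462),(655,540)]]
for i in range(4):
  e=g[(i+1)%4]-g[i];print(g[i].round(3),np.linalg.norm(e).round(3),np.degrees(np.arctan2(e[1],e[0])).round(1))
print(np.mean(g,0)); print('dec of start', bot.read_state()['joint_positions'])
"
```

```text
[ 0.49486235 -0.1965003   0.046     ] [ 0.67752054 -0.25240069  0.043     ] [ 0.68727376 -0.20938643  0.043     ] 0.04410614271789986 0.19066251706486131
yaw -10.392369478907606 origin [ 0.59813988 -0.21544106] [ 0.58797198 -0.2135763 ]
[0.574 0.083 0.016] 0.073 172.6
[0.502 0.092 0.016] 0.129 83.4
[0.517 0.221 0.016] 0.082 -7.9
[0.597 0.209 0.016] 0.129 -100.5
[0.54742974 0.15120871 0.016     ]
dec of start [ 6.18506279e+01  3.02679372e+01  8.21378543e+01 -2.37396479e-04
  6.76893827e+01 -1.02265007e+01]
```

Request:
drive_tool(commands=[{"wy": -0.09, "grip": 87}, {"dx": -0.95, "dz": -0.71}, {"dx": -0.95, "dz": -0.71}, {"dx": -0.95, "dz": -0.71}, {"dx": -0.95, "dz": -0.71}, {"dx": -0.95, "dz": -0.71}, {"dx": -0.95, "dz": -0.71}, {"dx": -0.95, "dz": -0.71}])

```text
schema error: expected keys dx, dy, dz, wx, wy, wz, grip
```

```bash
python3 -c "
from h import *
s=bot.read_state();c=imaging.get_calibration('wrist');w=c['world_to_cam'];R=w[:3,:3];o=-R.T@w[:3,3]
T=np.array(s['tcp_rot']);print('cam in tool',T.T@(o-s['position']),'axes',(T.T@R.T).round(2),c['mtx'])
print(s['joint_positions'])"
```

```text
cam in tool [-0.00108308 -0.16280467  0.08289833] axes [[ 1.    0.   -0.  ]
 [ 0.   -0.3   0.95]
 [ 0.   -0.95 -0.3 ]] [[329.97622945   0.         279.82311493]
 [  0.         329.97622945 207.13896793]
 [  0.           0.           1.        ]]
[ 6.18506279e+01  3.02679372e+01  8.21378543e+01 -2.37396479e-04
  6.76893827e+01 -1.02265007e+01]
```

Request:
drive_tool(commands=[{"dx": 0, "dy": 0, "dz": 0, "wx": 0, "wy": -0.09, "wz": 0, "grip": 87}, {"dx": -0.95, "dy": 0, "dz": -0.71, "wx": 0, "wy": 0, "wz": 0, "grip": 87}, {"dx": -0.95, "dy": 0, "dz": -0.71, "wx": 0, "wy": 0, "wz": 0, "grip": 87}, {"dx": -0.95, "dy": 0, "dz": -0.71, "wx": 0, "wy": 0, "wz": 0, "grip": 87}, {"dx": -0.95, "dy": 0, "dz": -0.71, "wx": 0, "wy": 0, "wz": 0, "grip": 87}, {"dx": -0.95, "dy": 0, "dz": -0.71, "wx": 0, "wy": 0, "wz": 0, "grip": 87}, {"dx": -0.95, "dy": 0, "dz": -0.71, "wx": 0, "wy": 0, "wz": 0, "grip": 87}, {"dx": -0.95, "dy": 0, "dz": -0.71, "wx": 0, "wy": 0, "wz": 0, "grip": 87}])

```text
time_s: 1.15
position: [0.3433, 0.2973, 0.2206]
tcp_rot: [[0.17, 0.0, -0.985], [0.985, 0.0, 0.17], [0.0, -1.0, -0.0]]
force: [1.4, 0.7, 0.1]
opening: 1.001
```

Request:
drive_tool(commands=[{"dx": -0.47, "dy": 0, "dz": -0.87, "wx": 0, "wy": 0, "wz": 0, "grip": 87}, {"dx": -0.47, "dy": 0, "dz": -0.87, "wx": 0, "wy": 0, "wz": 0, "grip": 87}, {"dx": -0.47, "dy": 0, "dz": -0.87, "wx": 0, "wy": 0, "wz": 0, "grip": 87}, {"dx": -0.47, "dy": 0, "dz": -0.87, "wx": 0, "wy": 0, "wz": 0, "grip": 87}, {"dx": -0.47, "dy": 0, "dz": -0.87, "wx": 0, "wy": 0, "wz": 0, "grip": 87}, {"dx": -0.47, "dy": 0, "dz": -0.87, "wx": 0, "wy": 0, "wz": 0, "grip": 87}, {"dx": 0, "dy": 0, "dz": 0, "wx": 0, "wy": 0, "wz": 0, "grip": 87}, {"dx": 0, "dy": 0, "dz": 0, "wx": 0, "wy": 0, "wz": 0, "grip": 87}])

```text
time_s: 2.15
position: [0.5283, 0.152, 0.2201]
tcp_rot: [[0.171, -0.002, -0.985], [0.985, 0.0, 0.171], [-0.0, -1.0, 0.002]]
force: [0.5, 0.1, -0.1]
opening: 1.003
```

```bash
python3 -c "
from h import *
cap('wrist','w1'); print(proj('w1',[.547,.151,.03]))
p=cv2.imread('pics/w1.png');u,v=proj('w1',[.547,.151,.03]).astype(int)
u0=max(0,u-130);v0=max(0,v-110);c=p[v0:v0+190,u0:u0+260];print(u0,v0,c.shape)
cv2.imwrite('pics/c2.png',cv2.resize(c,None,fx=3,fy=3,interpolation=3))"
```

```text
[282.77506829 199.64380444]
152 89 (190, 260, 3)
```

View pics/c2.png

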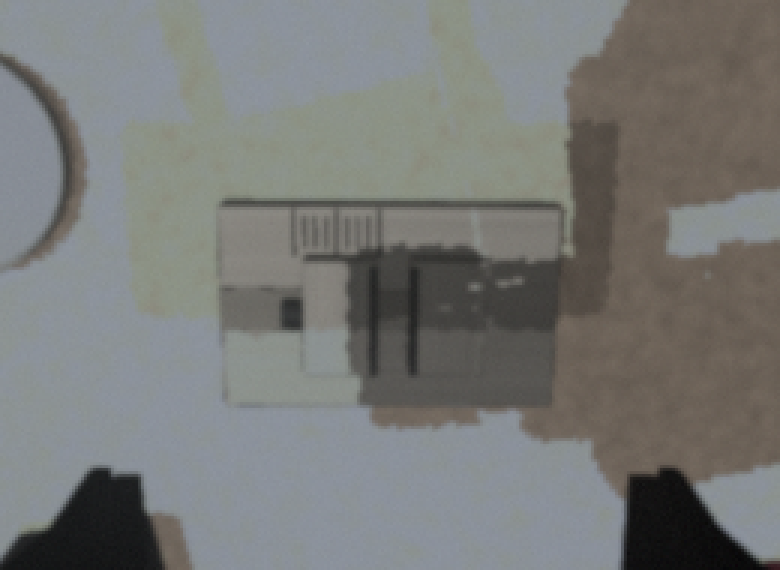

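The fins show as two dark strips at crop x≈374 and 412, running over rows 267–375. The jaws span x from 302 to 482. I'll check that against depth.

```bash
python3 -c "
from h import *
p,d,m,w=ld('w1')
for v in (184,196,206):
  print(v); 
  for u in range(250,316,1):
    P=atd('w1',u,v); print(u,(P*1000).round(0).astype(int)[1:],p[v,u].sum(),end=' | ')
for u in (277,289):
  print(u)
  for v in range(170,222): print(v,(atd('w1',u,v)*1000).round(0).astype(int)[[0,2]],p[v,u].sum(),end=' | ')
"
```

```text
184
250 [117  16] 340 | 251 [118  15] 330 | 252 [120  28] 330 | 253 [122  29] 362 | 254 [123  30] 382 | 255 [124  29] 385 | 256 [125  29] 391 | 257 [126  27] 387 | 258 [127  29] 392 | 259 [128  28] 392 | 260 [129  27] 391 | 261 [130  27] 390 | 262 [131  29] 387 | 263 [132  28] 385 | 264 [134  29] 384 | 265 [135  29] 376 | 266 [136  30] 353 | 267 [137  29] 282 | 268 [138  28] 210 | 269 [139  27] 197 | 270 [140  29] 205 | 271 [141  28] 202 | 272 [142  29] 208 | 273 [143  29] 204 | 274 [144  29] 177 | 275 [146  35] 139 | 276 [147  35] 107 | 277 [148  35] 133 | 278 [148  14] 167 | 279 [149  14] 193 | 280 [150  16] 196 | 281 [152  14] 192 | 282 [153  13] 197 | 283 [154  15] 199 | 284 [155  14] 196 | 285 [156  15] 197 | 286 [157  15] 197 | 287 [158  14] 181 | 288 [160  34] 155 | 289 [161  34] 120 | 290 [162  34] 113 | 291 [163  28] 155 | 292 [164  29] 193 | 293 [165  27] 198 | 294 [166  28] 201 | 295 [167  29] 198 | 296 [168  27] 206 | 297 [169  29] 207 | 298 [170  28] 199 | 299 [172  29] 204 | 300 [173  28] 198 | 301 [174  29] 205 | 302 [175  29] 204 | 303 [176  27] 194 | 304 [177  29] 19
[... 4259 characters left out ...]
 187 [533  35] 113 | 188 [534  36] 111 | 189 [535  35] 110 | 190 [536  37] 108 | 191 [537  35] 109 | 192 [538  35] 106 | 193 [539  35] 118 | 194 [540  35] 108 | 195 [542  34] 116 | 196 [543  36] 120 | 197 [544  35] 113 | 198 [545  33] 117 | 199 [546  35] 117 | 200 [547  34] 123 | 201 [549  33] 129 | 202 [550  34] 128 | 203 [551  35] 128 | 204 [552  35] 127 | 205 [553  34] 122 | 206 [554  35] 125 | 207 [447 383] 128 | 208 [556  35] 129 | 209 [558  34] 133 | 210 [559  35] 130 | 211 [560  35] 142 | 212 [561  35] 139 | 213 [562  35] 164 | 214 [564  34] 208 | 215 [571  15] 250 | 216 [573  14] 261 | 217 [574  15] 261 | 218 [574  16] 254 | 219 [576  15] 261 | 220 [577  15] 255 | 221 [578  15] 262 |
```

Depth agrees with the fins at z≈0.035 and y≈0.145 and 0.159, running from x 0.523 to 0.563. The gap is about 14 mm. I'm heading for the forceps.

Request:
drive_tool(commands=[{"dx": -1, "dy": 0, "dz": -0.4, "wx": 0, "wy": 0, "wz": 0, "grip": 87}, {"dx": -1, "dy": 0, "dz": -0.4, "wx": 0, "wy": 0, "wz": 0, "grip": 87}, {"dx": -1, "dy": 0, "dz": -0.4, "wx": 0, "wy": 0, "wz": 0, "grip": 87}, {"dx": -1, "dy": 0, "dz": -0.4, "wx": 0, "wy": 0, "wz": 0, "grip": 87}, {"dx": -1, "dy": 0, "dz": -0.4, "wx": 0, "wy": 0, "wz": 0, "grip": 87}, {"dx": -1, "dy": 0, "dz": -0.4, "wx": 0, "wy": 0, "wz": 0, "grip": 87}, {"dx": -1, "dy": 0, "dz": -0.4, "wx": 0, "wy": 0, "wz": 0, "grip": 87}, {"dx": -1, "dy": 0, "dz": -0.4, "wx": 0, "wy": 0, "wz": 0, "grip": 87}])

```text
time_s: 3.2
position: [0.6005, -0.1849, 0.2207]
tcp_rot: [[0.169, -0.001, -0.986], [0.986, 0.001, 0.169], [0.001, -1.0, 0.001]]
force: [0.8, 0.9, 0.1]
opening: 1.003
```

Request:
drive_tool(commands=[{"dx": -0.72, "dy": 0, "dz": 0, "wx": 0, "wy": 0, "wz": 0, "grip": 87}, {"dx": 0, "dy": 0, "dz": 0, "wx": 0, "wy": 0, "wz": 0, "grip": 87}, {"dx": 0, "dy": 0, "dz": 0, "wx": 0, "wy": 0, "wz": 0, "grip": 87}])

```text
time_s: 3.58
position: [0.5955, -0.2118, 0.2205]
tcp_rot: [[0.17, -0.001, -0.986], [0.986, 0.001, 0.17], [0.001, -1.0, 0.001]]
force: [-0.4, 0.3, 0.5]
opening: 1.002
```

```bash
python3 -c "
from h import *
s=bot.read_state();print(s['position'],s['tcp_rot'])
cap('wrist','w2')
p=cv2.imread('pics/w2.png');u,v=proj('w2',[.595,-.214,.04]).astype(int)
u0=max(0,u-130);v0=max(0,v-120);c=p[v0:v0+195,u0:u0+260];print(u,v,u0,v0,c.shape)
cv2.imwrite('pics/c3.png',cv2.resize(c,None,fx=3,fy=3,interpolation=3))
# fins
p,d,m,w=ld('w1');g=255*3-p.sum(2).astype(float)
for a,b in ((272,279),(286,293)):
  L=[]
  for v in range(184,206):
    r=g[v,a:b+1]; base=np.interp(np.arange(a,b+1),[a,b],[r[0],r[-1]]); q=np.clip(r-base,0,None); u=(q*np.arange(a,b+1)).sum()/q.sum()
    L.append(atz('w1',u,v,.036)[:2])
  L=np.array(L); k=np.polyfit(L[:,0],L[:,1],1); print('yaw',np.degrees(np.arctan(k[0])),'y at .5435',np.polyval(k,.5435))
"
```

```text
[ 0.59550084 -0.21176109  0.22052906] [[ 1.69576778e-01 -8.47038231e-04 -9.85516615e-01]
 [ 9.85516275e-01  1.34087749e-03  1.69575567e-01]
 [ 1.17782006e-03 -9.99998742e-01  1.06215165e-03]]
278 185 148 65 (195, 260, 3)
yaw -10.473559497198185 y at .5435 0.1439857274222946
yaw -10.440343263273407 y at .5435 0.15869625689945382
```

View pics/c3.png

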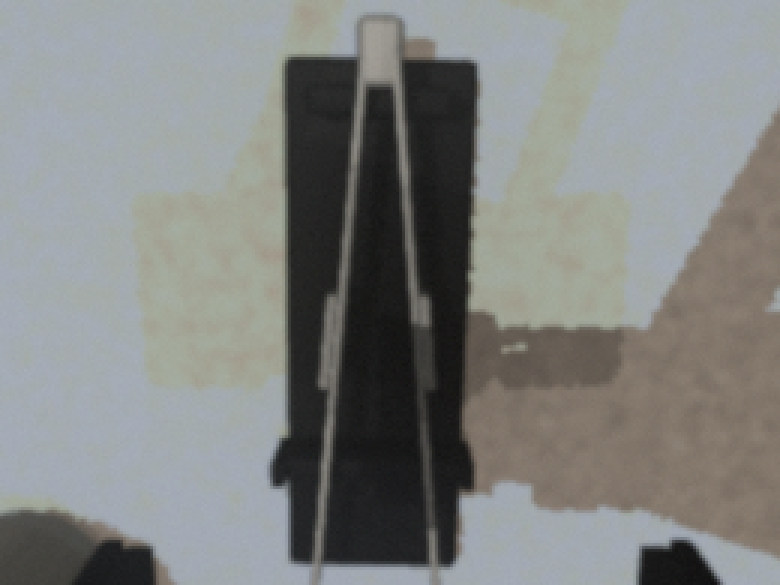

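The view shows the forceps on the rest with the pads' midpoint at crop (377.5,342). The rear end is at (380.5,17), and the legs are at 317 and 435 on row 560.

```bash
python3 -c "
from h import *
c=lambda x,y:atz('w2',148+x/3,65+y/3,.046)
R=c(380.5,17);G=c(377.5,342);M=c(376,560);a=c(323,342);b=c(432,342)
print(R,G,M,'width',np.linalg.norm(a-b),'R-G',np.linalg.norm(R-G),atd('w2',148+332/3,65+320/3),atd('w2',148+380/3,65+50/3))
e=M-R;print(np.degrees(np.arctan2(e[1],e[0])))
s=bot.read_state();T=np.array(s['tcp_rot']);print((T.T@(np.array([G[0],G[1],.039])-s['position'])-[0,.003,0])/.04)
"
```

```text
[ 0.48315654 -0.19809958  0.046     ] [ 0.58627149 -0.21735696  0.046     ] [ 0.66785367 -0.23239867  0.046     ] width 0.03791516797376211 R-G 0.10489775490086836 [ 0.57629719 -0.23166579  0.04421392] [ 0.49267271 -0.19995899  0.04469777]
-10.520244682191878
[-0.18490399  4.46550589  0.203331  ]
```

Request:
drive_tool(commands=[{"dx": -0.18, "dy": 0, "dz": 0.18, "wx": 0, "wy": 0.008, "wz": 0, "grip": 70}, {"dx": 0, "dy": 0.9, "dz": 0, "wx": 0, "wy": 0, "wz": 0, "grip": 60}, {"dx": 0, "dy": 0.9, "dz": 0, "wx": 0, "wy": 0, "wz": 0, "grip": 60}, {"dx": 0, "dy": 0.9, "dz": 0, "wx": 0, "wy": 0, "wz": 0, "grip": 60}, {"dx": 0, "dy": 0.9, "dz": 0, "wx": 0, "wy": 0, "wz": 0, "grip": 60}, {"dx": 0, "dy": 0.45, "dz": 0, "wx": 0, "wy": 0, "wz": 0, "grip": 60}, {"dx": 0, "dy": 0.4, "dz": 0, "wx": 0, "wy": 0, "wz": 0, "grip": 60}, {"dx": 0, "dy": 0, "dz": 0, "wx": 0, "wy": 0, "wz": 0, "grip": 60}])

```text
time_s: 4.62
position: [0.5872, -0.2192, 0.0421]
tcp_rot: [[0.183, -0.001, -0.983], [0.983, 0.001, 0.183], [0.0, -1.0, 0.001]]
force: [-0.6, 0.7, -0.4]
opening: 0.692
```

Request:
drive_tool(commands=[{"dx": 0, "dy": 0, "dz": 0, "wx": 0, "wy": 0, "wz": 0, "grip": 42}, {"dx": 0, "dy": 0, "dz": 0, "wx": 0, "wy": 0, "wz": 0, "grip": 38}, {"dx": 0, "dy": 0, "dz": 0, "wx": 0, "wy": 0, "wz": 0, "grip": 36}, {"dx": 0, "dy": 0, "dz": 0, "wx": 0, "wy": 0, "wz": 0, "grip": 33}, {"dx": 0, "dy": 0, "dz": 0, "wx": 0, "wy": 0, "wz": 0, "grip": 30}, {"dx": 0, "dy": 0, "dz": 0, "wx": 0, "wy": 0, "wz": 0, "grip": 28}, {"dx": 0, "dy": 0, "dz": 0, "wx": 0, "wy": 0, "wz": 0, "grip": 28}, {"dx": 0, "dy": 0, "dz": 0, "wx": 0, "wy": 0, "wz": 0, "grip": 28}])

```text
time_s: 5.62
position: [0.5883, -0.2197, 0.0435]
tcp_rot: [[0.183, 0.002, -0.983], [0.983, -0.001, 0.183], [-0.0, -1.0, -0.002]]
force: [0.0, 1.8, 6.1]
opening: 0.324
```

Request:
drive_tool(commands=[{"dx": 0, "dy": -0.15, "dz": 0, "wx": 0, "wy": 0, "wz": 0, "grip": 28}, {"dx": 0, "dy": -0.3, "dz": 0, "wx": 0, "wy": 0, "wz": 0, "grip": 28}, {"dx": 0, "dy": -0.6, "dz": 0, "wx": 0, "wy": 0, "wz": 0, "grip": 28}, {"dx": 0, "dy": -0.6, "dz": 0, "wx": 0, "wy": 0, "wz": 0, "grip": 28}, {"dx": 0, "dy": -0.6, "dz": 0, "wx": 0, "wy": 0, "wz": 0, "grip": 28}, {"dx": 0, "dy": -0.5, "dz": 0, "wx": 0, "wy": 0, "wz": 0, "grip": 28}, {"dx": 0, "dy": 0, "dz": 0, "wx": 0, "wy": 0, "wz": 0, "grip": 28}, {"dx": 0, "dy": 0, "dz": 0, "wx": 0, "wy": 0, "wz": 0, "grip": 28}])

```text
time_s: 6.62
position: [0.587, -0.2193, 0.1521]
tcp_rot: [[0.183, -0.001, -0.983], [0.983, 0.001, 0.183], [0.0, -1.0, 0.001]]
force: [-0.1, 0.7, -0.2]
opening: 0.318
```

```bash
python3 -c "
from h import *
cap('wrist','w3');cap('scene','s3');cap('side','d3')
s=bot.read_state();P=np.array(s['position']);T=np.array(s['tcp_rot']);t=P-T[:,2]*.096
print(P)
for f in('w3','s3','d3'): print(f,proj(f,P),proj(f,t),proj(f,[.5435,.151,.046]))
p=cv2.imread('pics/w3.png')
cv2.imwrite('pics/w3v.png',cv2.resize(p[120:420,80:480],None,fx=2,fy=2,interpolation=3))"
```

```text
[ 0.58686741 -0.21914785  0.15148535]
w3 [281.86199048 262.20387699] [281.54388331 398.78294196] [753.50302954  65.69639056]
s3 [217.04818197 166.61037271] [190.10798356 183.95883223] [323.03923187 242.52024421]
d3 [361.66207206 210.25905707] [396.96331196 200.58298881] [253.42629145 190.59530736]
```

View pics/w3v.png

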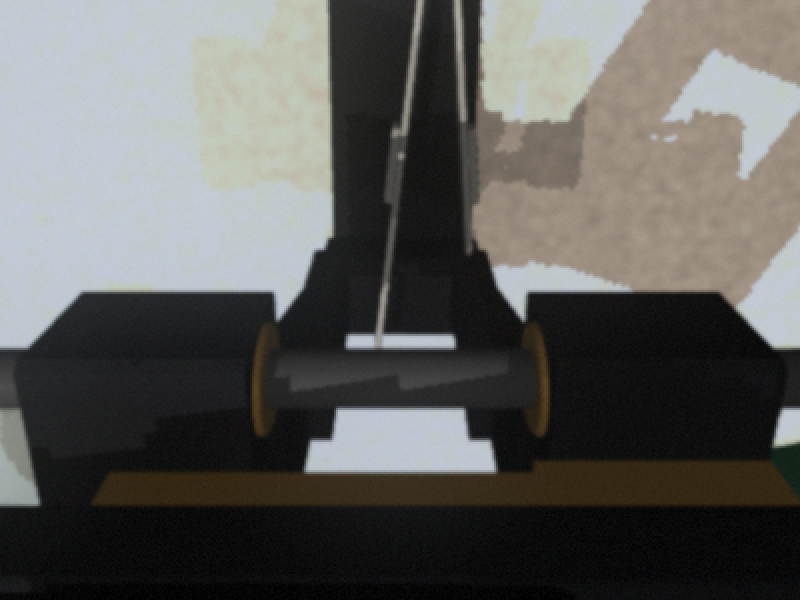

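The view shows the forceps still down on or near the rest, with pads at view (393,165) and (467,165), so the grasp slipped. I'll measure their present pose.

```bash
python3 -c "
from h import *
c=lambda x,y:(80+x/2,120+y/2)
for x,y in [(391,165),(399,160),(470,165),(419,20),(459,20),(382,310),(468,240)]:
  u,v=c(x,y);print((x,y),atd('w3',u,v).round(4),atz('w3',u,v,.046).round(4))
p=cv2.imread('pics/w3.png')
cv2.imwrite('pics/w3c.png',cv2.resize(p[30:250,200:360],None,fx=3.6,fy=2.7,interpolation=3))
q=cv2.imread('pics/d3.png');cv2.imwrite('pics/d3c.png',cv2.resize(q[130:290,260:470],None,fx=3.6,fy=3.6,interpolation=3))"
```

```text
(391, 165) [ 0.5838 -0.2234  0.0443] [ 0.5833 -0.2233  0.046 ]
(399, 160) [ 0.582  -0.2196  0.0451] [ 0.5817 -0.2196  0.046 ]
(470, 165) [ 0.5897 -0.1902  0.0452] [ 0.5894 -0.1903  0.046 ]
(419, 20) [ 0.5262 -0.2011  0.0451] [ 0.5262 -0.2011  0.046 ]
(459, 20) [ 0.5292 -0.1853  0.0444] [ 0.5291 -0.1855  0.046 ]
(382, 310) [ 0.653  -0.2409  0.0411] [ 0.6503 -0.2402  0.046 ]
(468, 240) [ 0.624  -0.1963  0.0446] [ 0.6234 -0.1964  0.046 ]
```

View pics/w3c.png

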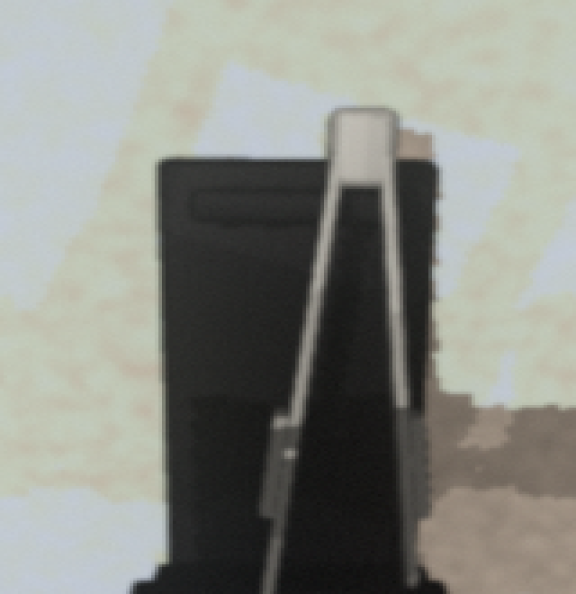

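View pics/d3c.png

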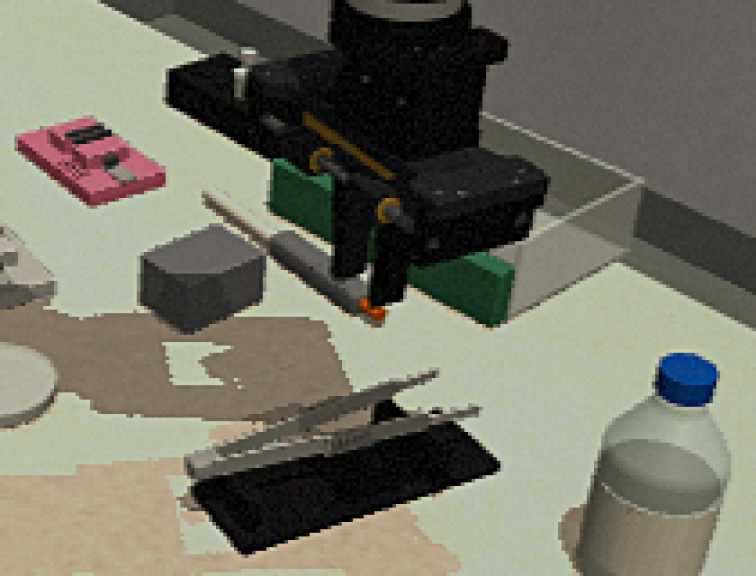

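The wrist crop shows the forceps still lying flat on the bars but shifted about 12 mm towards +y. The rear end is at crop (365,108) and the pad outer faces are at 268 and 427 on row 466. The side view confirms they are still on the rest and nothing else was disturbed. I'll compute the regrasp.

```bash
python3 -c "
from h import *
c=lambda x,y:atz('w3',200+x/3.6,30+y/2.7,.046)
R=c(365,108);a=c(268,466);b=c(427,466);G=(a+b)/2
e=G-R;print(R,a,b,G,np.linalg.norm(a-b),np.linalg.norm(e),np.degrees(np.arctan2(e[1],e[0])))
s=bot.read_state();T=np.array(s['tcp_rot']);print((T.T@(np.array([G[0],G[1],.039])-s['position'])-[0,.003,0])/.04,s['opening'],s['force'])
# fingertip geometry: depth points with height>.08
p,d,m,w=ld('w3');v,u=np.mgrid[0:420,0:560];Rm=w[:3,:3];X=((np.stack([u,v,1+0*u],-1)@np.linalg.inv(m).T)*d[...,None]-w[:3,3])@Rm
X=((X-s['position'])@T)[d>0]
f=X[(abs(X[:,0])<.06)&(X[:,1]>-.03)&(X[:,1]<.05)&(abs(X[:,2])<.03)]*1000
for y in range(-30,50,5):
  g=f[(f[:,1]>=y)&(f[:,1]<y+5)]
  if len(g): print(y,len(g),np.percentile(g[:,0],[1,99]).round(0),abs(g[:,0]).min().round(1),np.percentile(g[:,2],[1,99]).round(0))
"
```

```text
[ 0.48419346 -0.18455961  0.046     ] [ 0.58318518 -0.22419911  0.046     ] [ 0.5900567 -0.1872667  0.046    ] [ 0.58662094 -0.2057329   0.046     ] 0.037566224686494745 0.10459300129321691 -11.679393193107
[0.32642654 2.7375279  0.06117064] 0.3222743649743255 [-0.04011706 -0.71971997 -0.51161239]
-30 343 [-25.  22.] 12.7 [-2. 11.]
-25 260 [-24.  22.] 12.6 [-6. 12.]
-20 234 [-24.  21.] 12.6 [-9. 12.]
-15 224 [-24.  21.] 12.6 [-7. 12.]
-10 203 [-24.  21.] 12.7 [-9. 11.]
-5 136 [-24.  21.] 12.7 [-9. 11.]
```

Request:
drive_tool(commands=[{"dx": 0.33, "dy": 0, "dz": 0.05, "wx": 0, "wy": 0.012, "wz": 0, "grip": 62}, {"dx": 0, "dy": 0, "dz": 0, "wx": 0, "wy": 0, "wz": 0, "grip": 62}, {"dx": 0, "dy": 0.7, "dz": 0, "wx": 0, "wy": 0, "wz": 0, "grip": 62}, {"dx": 0, "dy": 0.7, "dz": 0, "wx": 0, "wy": 0, "wz": 0, "grip": 62}, {"dx": 0, "dy": 0.7, "dz": 0, "wx": 0, "wy": 0, "wz": 0, "grip": 62}, {"dx": 0, "dy": 0.45, "dz": 0, "wx": 0, "wy": 0, "wz": 0, "grip": 62}, {"dx": 0, "dy": 0.25, "dz": 0, "wx": 0, "wy": 0, "wz": 0, "grip": 62}, {"dx": 0, "dy": 0, "dz": 0, "wx": 0, "wy": 0, "wz": 0, "grip": 42}])

```text
time_s: 7.78
position: [0.5879, -0.2062, 0.0402]
tcp_rot: [[0.201, -0.001, -0.98], [0.98, 0.0, 0.201], [0.0, -1.0, 0.001]]
force: [-0.7, 1.1, 0.0]
opening: 0.66
```

Request:
drive_tool(commands=[{"dx": 0, "dy": 0, "dz": 0, "wx": 0, "wy": 0, "wz": 0, "grip": 40}, {"dx": 0, "dy": 0, "dz": 0, "wx": 0, "wy": 0, "wz": 0, "grip": 38}, {"dx": 0, "dy": 0, "dz": 0, "wx": 0, "wy": 0, "wz": 0, "grip": 36}, {"dx": 0, "dy": 0, "dz": 0, "wx": 0, "wy": 0, "wz": 0, "grip": 34}])

```text
time_s: 8.28
position: [0.5887, -0.2063, 0.0415]
tcp_rot: [[0.201, 0.002, -0.98], [0.98, -0.001, 0.201], [-0.0, -1.0, -0.002]]
force: [-0.1, 0.6, 3.5]
opening: 0.405
```

```bash
cat >> h.py <<'E'
def cloud(f):
    p,d,m,w=ld(f);v,u=np.mgrid[0:420,0:560]
    return ((np.stack([u,v,1+0*u],-1)@np.linalg.inv(m).T)*d[...,None]-w[:3,3])@w[:3,:3]
E
python3 -c "
from h import *
cap('wrist','w4');s=bot.read_state();print(s['force'],s['opening']);T=np.array(s['tcp_rot']);X=(cloud('w4')-s['position'])@T
p=cv2.imread('pics/w4.png');cv2.imwrite('pics/w4v.png',cv2.resize(p[60:360,150:410],None,fx=2,fy=2,interpolation=3))
"
```

```text
[0.78200491 1.40520061 3.54763588] 0.39804321084961797
```

View pics/w4v.png

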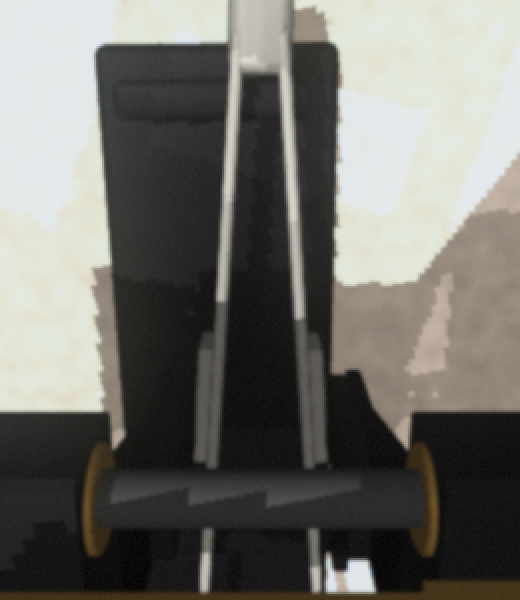

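The pads lie between the fingers, at view rows 335–465, and the forceps are straight. I'll squeeze further and lift slowly.

Request:
drive_tool(commands=[{"dx": 0, "dy": 0, "dz": 0, "wx": 0, "wy": 0, "wz": 0, "grip": 32}, {"dx": 0, "dy": 0, "dz": 0, "wx": 0, "wy": 0, "wz": 0, "grip": 30}, {"dx": 0, "dy": 0, "dz": 0, "wx": 0, "wy": 0, "wz": 0, "grip": 28}, {"dx": 0, "dy": 0, "dz": 0, "wx": 0, "wy": 0, "wz": 0, "grip": 26}, {"dx": 0, "dy": 0, "dz": 0, "wx": 0, "wy": 0, "wz": 0, "grip": 26}, {"dx": 0, "dy": 0, "dz": 0, "wx": 0, "wy": 0, "wz": 0, "grip": 26}])

```text
time_s: 9.07
position: [0.5889, -0.2065, 0.0415]
tcp_rot: [[0.202, 0.002, -0.979], [0.979, -0.001, 0.202], [-0.0, -1.0, -0.002]]
force: [-0.5, 0.3, 6.1]
opening: 0.302
```

```bash
python3 -c "
from h import *
cap('wrist','w5');s=bot.read_state();T=np.array(s['tcp_rot']);W=cloud('w5');X=(W-s['position'])@T
for z in (70,60,50,40,30,20,15): 
  q=X[(abs(X[...,2]-z/1000)<.002)&(abs(X[...,0])<.03)&(W[...,2]>.03)&(W[...,2]<.06)];w=W[(abs(X[...,2]-z/1000)<.002)&(abs(X[...,0])<.03)&(W[...,2]>.03)&(W[...,2]<.06)]
  if len(q): print(z,np.sort(q[:,0]*1000).round(0).astype(int),np.median(w[:,2]).round(4))
"
```

```text
70 [-9 -9 -9 -9 -9 -9 -9 -9 -9 -9 -9 -9 -9 -9 -9 -9 -8 -8 -8 -8 -8 -8 -8 -8
 -8 -8 -8 -8 -8 -8 -8 -8 -8 -7 -7 -7 -7 -7 -7 -7 -7 -7 -7 -7 -7 -7 -7 -7
 -7 -6 -6 -6 -6 -6 -6 -6 -6  2  2  2  2  2  2  2  2  3  3  3  3  3  3  3
  3  3  3  3  3  3  3  3  3  4  4  4  4  4  4  4  4  4  4  4  4  4  4  4
  4  5  5  5  5  5  5  5  5  5  5  5] 0.0444
60 [-9 -9 -9 -9 -9 -9 -9 -9 -9 -9 -9 -9 -9 -9 -9 -9 -8 -8 -8 -8 -8 -8 -8 -8
 -8 -8 -8 -8 -8 -8 -8 -8 -8 -7 -7 -7 -7 -7 -7 -7 -7 -7 -7 -7 -7 -7 -7 -7
 -7 -7 -7 -7 -7 -7 -7 -7  3  3  3  3  3  3  3  3  3  3  3  3  3  3  3  3
  3  3  3  3  4  4  4  4  4  4  4  4  4  4  4  4  4  4  4  4  5  5  5  5
  5  5  5  5  5  5  5  5  5  5  5  5] 0.0446
50 [-9 -9 -9 -9 -9 -9 -9 -9 -9 -9 -9 -9 -9 -9 -9 -9 -8 -8 -8 -8 -8 -8 -8 -8
 -8 -8 -8 -8 -8 -8 -8 -8 -8 -7 -7 -7 -7 -7 -7 -7 -7 -7 -7 -7 -7 -7 -7 -7
 -7 -7  3  3  3  3  3  3  3  3  3  3  3  3  3  3  4  4  4  4  4  4  4  4
  4  4  4  4  4  4  4  4  5  5  5  5  5  5  5  5  5  5  5  5  5  5  5  5
  6  6  6  6  6  6  6  6  6] 0.0444
40 [-10 -10 -10 -10 -10  -9  -9  -9  -9  -9  -9  -9  -9  -9  -9  -9  -9  -9
  -9  -9  -8 
[... 1372 characters left out ...]
-13 -13 -13 -12 -12 -12 -12 -12 -12 -12 -12 -12 -12
 -12 -12 -11 -11 -11 -11 -11 -11 -11 -11 -11 -11 -11 -11 -11 -11 -10 -10
 -10 -10 -10 -10 -10 -10 -10 -10 -10 -10 -10  -9  -9  -9  -9  -9  -9  -9
  -9  -9  -9  -9  -9  -9  -9  -8  -8  -8  -8  -8  -8  -8  -8  -8  -8  -8
  -8  -8  -8  -8  -8  -8  -8  -7   5   5   5   5   5   5   5   5   5   5
   5   5   5   5   5   5   6   6   6   6   6   6   6   6   6   6   6   6
   6   6   6   6   7   7   7   7   7   7   7   7   7   7   7   7   8   8
   8   8   8   8   8   8   8   8   8   8   8   8   9   9   9   9   9   9
   9   9   9   9   9  10  10  10  10  10  10  10  10  11  11  11  11  11
  11  11  11  11  11  11  11  11  11  11  12  12  12  12] 0.0445
```

Request:
drive_tool(commands=[{"dx": 0, "dy": -0.05, "dz": 0, "wx": 0, "wy": 0, "wz": 0, "grip": 26}, {"dx": 0, "dy": -0.05, "dz": 0, "wx": 0, "wy": 0, "wz": 0, "grip": 26}, {"dx": 0, "dy": -0.05, "dz": 0, "wx": 0, "wy": 0, "wz": 0, "grip": 26}, {"dx": 0, "dy": -0.05, "dz": 0, "wx": 0, "wy": 0, "wz": 0, "grip": 26}])

```text
time_s: 9.62
position: [0.5878, -0.2061, 0.0485]
tcp_rot: [[0.201, -0.001, -0.979], [0.979, 0.0, 0.201], [0.0, -1.0, 0.001]]
force: [0.0, -0.0, -0.1]
opening: 0.299
```

```bash
python3 -c "
from h import *
cap('wrist','w6');s=bot.read_state();print(s['force'],s['opening']);T=np.array(s['tcp_rot']);W=cloud('w6');X=(W-s['position'])@T
for z in (70,60,50,40,30,20,15): 
  k=(abs(X[...,2]-z/1000)<.002)&(abs(X[...,0])<.03)&(W[...,2]>.03)&(W[...,2]<.07);q=X[k];w=W[k]
  if len(q): print(z,np.sort(q[:,0]*1000).round(0).astype(int),np.median(w[:,2]).round(4))
"
```

```text
[ 0.70210987 -0.24676358 -0.29380655] 0.3018174162140754
70 [-10 -10 -10  -9  -9  -9  -9  -9  -9  -9  -9  -9  -9  -9  -9  -9  -9  -9
  -9  -9  -9  -9  -9  -9  -8  -8  -8  -8  -8  -8  -8  -8  -8  -8  -8  -8
  -8  -8  -8  -8  -8  -8  -8  -8  -7  -7  -7  -7  -7  -7  -7  -7  -7  -7
  -7  -7  -7  -7  -7  -7  -7  -7   2   2   2   2   2   2   2   2   2   2
   2   2   2   2   2   2   2   3   3   3   3   3   3   3   3   3   3   3
   3   3   3   3   3   3   4   4   4   4   4   4   4   4   4   4   4   4
   4   4   4   4   4   4   5   5   5   5   5   5   5   5   5] 0.0514
60 [-10 -10 -10 -10 -10 -10 -10 -10  -9  -9  -9  -9  -9  -9  -9  -9  -9  -9
  -9  -9  -9  -9  -9  -9  -9  -9  -8  -8  -8  -8  -8  -8  -8  -8  -8  -8
  -8  -8  -8  -8  -8  -8  -8  -7  -7  -7  -7  -7  -7  -7  -7  -7  -7  -7
  -7  -7  -7  -7  -7  -7   2   2   2   2   2   2   3   3   3   3   3   3
   3   3   3   3   3   3   3   3   3   3   3   3   3   3   4   4   4   4
   4   4   4   4   4   4   4   4   4   4   4   4   4   5   5   5   5   5
   5   5   5   5   5   5   5   5   5   5] 0.0514
50 [-10 -10 -10 -10 -10 -10 -10 -10  -9  -9
[... 2014 characters left out ...]
12 -12 -12 -12 -12 -12
 -12 -12 -12 -12 -12 -12 -11 -11 -11 -11 -11 -11 -11 -11 -11 -11 -11 -11
 -11 -11 -11 -10 -10 -10 -10 -10 -10 -10 -10 -10 -10 -10 -10  -9  -9  -9
  -9  -9  -9  -9  -9  -9  -9  -9  -9  -9  -9  -9  -8  -8  -8  -8  -8  -8
  -8  -8  -8  -8  -8  -8  -8  -8  -7  -7  -7  -7  -7  -7   4   4   5   5
   5   5   5   5   5   5   5   5   5   5   5   5   5   5   5   6   6   6
   6   6   6   6   6   6   6   6   6   6   6   6   7   7   7   7   7   7
   7   7   7   7   8   8   8   8   8   8   8   8   8   8   8   8   9   9
   9   9   9   9   9   9   9   9   9   9   9  10  10  10  10  10  10  10
  10  10  10  10  10  10  10  11  11  11  11  11  11  11  11  11  11  11
  11  11  11] 0.0514
```

Forceps rose 7 mm with the gripper and stayed level. I'll lift on gently.

Request:
drive_tool(commands=[{"dx": 0, "dy": -0.08, "dz": 0, "wx": 0, "wy": 0, "wz": 0, "grip": 25}, {"dx": 0, "dy": -0.12, "dz": 0, "wx": 0, "wy": 0, "wz": 0, "grip": 24}, {"dx": 0, "dy": -0.2, "dz": 0, "wx": 0, "wy": 0, "wz": 0, "grip": 24}, {"dx": 0, "dy": -0.25, "dz": 0, "wx": 0, "wy": 0, "wz": 0, "grip": 24}, {"dx": 0, "dy": -0.25, "dz": 0, "wx": 0, "wy": 0, "wz": 0, "grip": 24}, {"dx": 0, "dy": -0.25, "dz": 0, "wx": 0, "wy": 0, "wz": 0, "grip": 24}, {"dx": 0, "dy": -0.2, "dz": 0, "wx": 0, "wy": 0, "wz": 0, "grip": 24}, {"dx": 0, "dy": -0.1, "dz": 0, "wx": 0, "wy": 0, "wz": 0, "grip": 24}])

```text
time_s: 10.68
position: [0.5883, -0.2063, 0.1074]
tcp_rot: [[0.201, 0.001, -0.979], [0.979, -0.0, 0.201], [-0.0, -1.0, -0.001]]
force: [0.1, 0.1, -0.8]
opening: 0.28
```

```bash
cat >> h.py <<'E'
def chk(f):
    cap('wrist',f);s=bot.read_state();T=np.array(s['tcp_rot']);W=cloud(f);X=(W-s['position'])@T;print(s['time_s'],s['position'],s['opening'],s['force'])
    for z in (90,70,50,30,20):
        for sg in (-1,1):
            k=(abs(X[...,2]-z/1000)<.002)&(X[...,0]*sg>-.002*sg-.0)&(abs(X[...,0])<.03)&(X[...,1]>-.02)&(X[...,1]<.02);
            if k.sum(): print(z,k.sum(),(np.median(X[k],0)*1000).round(1),end=' ')
    print()
E
python3 -c "
from h import *
chk('w7')"
```

```text
10.725 [ 0.58840621 -0.20633236  0.10764243] 0.2726906865532289 [ 0.1268779   0.33568025 -1.23477221]
90 169 [-6.4 -3.  89.9] 90 121 [ 0.9 -2.8 89.9] 70 56 [-8.  -2.8 70. ] 70 57 [ 2.8 -2.8 69.9] 50 53 [-7.8 -2.6 50.1] 50 52 [ 3.5 -2.8 50. ] 30 45 [-8.1 -2.7 30. ] 30 44 [ 4.4 -2.6 29.9] 20 84 [-9.9 -1.9 18.5] 20 60 [ 5.6 -2.2 19.4]
```

```bash
cat >> h.py <<'E'
def legs(f,zs=(25,85)):
    s=bot.read_state();T=np.array(s['tcp_rot']);P=np.array(s['position']);X=(cloud(f)-P)@T*1000
    k=(abs(X[...,0]+2)<25)&(X[...,1]>-12)&(X[...,1]<8)
    print('rear z',np.sort(X[k][:,2])[[-1,-5,-20]])
    o=[]
    for sg in (-1,1):
        q=X[k&(sg*(X[...,0]+2)>0)&(X[...,2]>zs[0])&(X[...,2]<zs[1])]
        c=np.polyfit(q[:,2],q[:,0],1);r=np.polyfit(q[:,2],q[:,1],1);o.append(c);print('leg',sg,len(q),c,'x at -96',np.polyval(c,-96),'0',np.polyval(c,0),'top y at 0,-96',np.polyval(r,0),np.polyval(r,-96))
    return o
E
python3 -c "
from h import *
legs('w7')"
```

```text
rear z [108.60081123 108.31350643 107.94000743]
leg -1 822 [-2.30272511e-04 -7.91579281e+00] x at -96 -7.893686646022866 0 -7.9157928070754995 top y at 0,-96 -1.3879766744679518 0.016914165130027303
leg 1 786 [-0.03898998  5.62310473] x at -96 9.366142948893756 0 5.623104728857204 top y at 0,-96 -2.3856150514737666 -2.316058594485973
```

Request:
drive_tool(commands=[{"dx": 0.22, "dy": 0, "dz": 0.136, "wx": 0, "wy": 0, "wz": 0, "grip": 24}, {"dx": 0.44, "dy": 0, "dz": 0.272, "wx": 0, "wy": 0, "wz": 0, "grip": 24}, {"dx": 0.66, "dy": 0, "dz": 0.408, "wx": 0, "wy": 0, "wz": 0, "grip": 24}, {"dx": 0.734, "dy": 0, "dz": 0.453, "wx": 0, "wy": 0, "wz": 0, "grip": 24}, {"dx": 0.734, "dy": 0, "dz": 0.453, "wx": 0, "wy": 0, "wz": 0, "grip": 24}, {"dx": 0.734, "dy": 0, "dz": 0.453, "wx": 0, "wy": 0, "wz": 0, "grip": 24}, {"dx": 0.734, "dy": 0, "dz": 0.453, "wx": 0, "wy": 0, "wz": 0, "grip": 24}, {"dx": 0.734, "dy": 0, "dz": 0.453, "wx": 0, "wy": 0, "wz": 0, "grip": 24}])

```text
time_s: 11.72
position: [0.5056, 0.0165, 0.1065]
tcp_rot: [[0.201, -0.002, -0.98], [0.98, 0.001, 0.201], [0.0, -1.0, 0.002]]
force: [-0.2, 0.2, -0.8]
opening: 0.279
```

Request:
drive_tool(commands=[{"dx": 0.734, "dy": 0, "dz": 0.453, "wx": 0, "wy": 0, "wz": 0, "grip": 24}, {"dx": 0.734, "dy": 0, "dz": 0.453, "wx": 0, "wy": 0, "wz": 0, "grip": 24}, {"dx": 0.734, "dy": 0, "dz": 0.453, "wx": 0, "wy": 0, "wz": 0, "grip": 24}, {"dx": 0.66, "dy": 0, "dz": 0.408, "wx": 0, "wy": 0, "wz": 0, "grip": 24}, {"dx": 0.44, "dy": 0, "dz": 0.272, "wx": 0, "wy": 0, "wz": 0, "grip": 24}, {"dx": 0.22, "dy": 0, "dz": 0.136, "wx": 0, "wy": 0, "wz": 0, "grip": 24}, {"dx": 0, "dy": 0, "dz": 0, "wx": 0, "wy": 0, "wz": 0, "grip": 24}, {"dx": 0, "dy": 0, "dz": 0, "wx": 0, "wy": 0, "wz": 0, "grip": 24}])

```text
time_s: 12.72
position: [0.4509, 0.1693, 0.1066]
tcp_rot: [[0.202, 0.0, -0.979], [0.979, -0.0, 0.202], [-0.0, -1.0, -0.0]]
force: [0.7, 0.7, -0.2]
opening: 0.279
```

```bash
python3 -c "
from h import *
chk('w8');legs('w8')
s=bot.read_state();T=np.array(s['tcp_rot'])
cap('scene','s8');cap('side','d8')
A=[.543,.144,.036];B=[.543,.1587,.036];t=np.array(s['position'])+T@[.0007,.008,-.0947]
for f in ('s8','d8','w8'): print(f,proj(f,A),proj(f,B),proj(f,t),proj(f,s['position']))
for f,n in(('s8','s'),('d8','d')):
  u,v=proj(f,A).astype(int);c=cv2.imread('pics/%s.png'%f)[v-40:v+20,u-35:u+35];print(f,u-35,v-40)
  cv2.imwrite('pics/z%s.png'%n,cv2.resize(c,(400,343),interpolation=3))
cv2.imwrite('pics/z8.png',np.hstack([cv2.imread('pics/zs.png'),cv2.imread('pics/zd.png')]))
"
```

```text
12.775 [0.45106666 0.1691371  0.10665293] 0.280356379618495 [ 0.72189859  0.41876087 -0.95378375]
90 167 [-6.4 -2.9 90. ] 90 122 [ 0.9 -3.1 90. ] 70 59 [-8.  -2.8 70. ] 70 61 [ 2.9 -3.  69.9] 50 58 [-7.8 -2.8 49.9] 50 52 [ 3.6 -2.8 50.1] 30 48 [-8.  -2.9 30.1] 30 42 [ 4.3 -2.7 30.2] 20 87 [-9.2 -2.1 18.4] 20 64 [ 5.4 -2.7 19.4] 
rear z [108.70388705 108.37315204 108.01474881]
leg -1 831 [-1.30881593e-04 -7.85214000e+00] x at -96 -7.839575366871185 0 -7.8521399998135335 top y at 0,-96 -1.5379155358581265 -0.017143325592458014
leg 1 787 [-0.03922594  5.70686323] x at -96 9.472553647402139 0 5.7068632300110735 top y at 0,-96 -2.7687756324781074 -2.9319327811396025
s8 [320.97976639 242.53487272] [324.97803088 245.36216096] [324.28348752 234.41792232] [348.76202425 214.48194264]
d8 [254.74075182 194.68227252] [251.93299997 192.61351291] [252.98749385 174.08636922] [220.15503948 178.22242987]
w8 [273.63733726 326.88829022] [290.87710219 323.8867382 ] [282.17857428 388.14190435] [281.50021748 263.24776029]
s8 285 202
d8 219 154
```

View pics/z8.png

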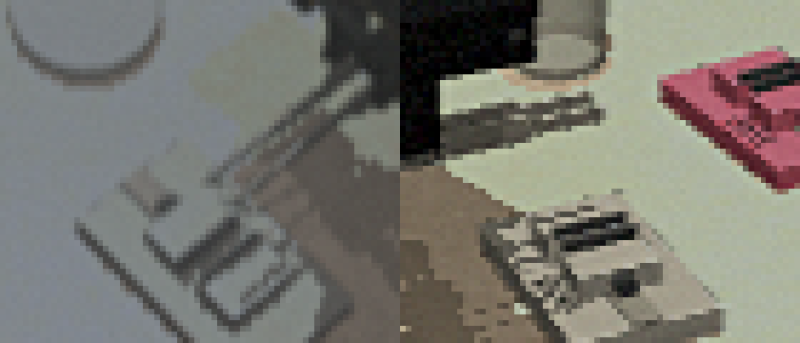

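The scene crop shows tips at about (212,183) and (243,200), and the side crop shows tips at about (592,100) and (602,115). Both midpoints are within 1–2 px of the prediction. Lowering to about 1 cm and squeezing on.

Request:
drive_tool(commands=[{"dx": 0, "dy": 0.1, "dz": 0, "wx": 0, "wy": 0, "wz": 0, "grip": 24}, {"dx": 0, "dy": 0.2, "dz": 0, "wx": 0, "wy": 0, "wz": 0, "grip": 24}, {"dx": 0, "dy": 0.25, "dz": 0, "wx": 0, "wy": 0, "wz": 0, "grip": 24}, {"dx": 0, "dy": 0.25, "dz": 0, "wx": 0, "wy": 0, "wz": 0, "grip": 24}, {"dx": 0, "dy": 0.2, "dz": 0, "wx": 0, "wy": 0, "wz": 0, "grip": 24}, {"dx": 0, "dy": 0.15, "dz": 0, "wx": 0, "wy": 0, "wz": 0, "grip": 24}, {"dx": 0, "dy": 0.1, "dz": 0, "wx": 0, "wy": 0, "wz": 0, "grip": 23}, {"dx": 0, "dy": 0, "dz": 0, "wx": 0, "wy": 0, "wz": 0, "grip": 22}])

```text
time_s: 13.88
position: [0.4506, 0.1697, 0.0564]
tcp_rot: [[0.201, -0.0, -0.979], [0.979, -0.0, 0.201], [-0.0, -1.0, 0.0]]
force: [-0.7, 0.4, -0.6]
opening: 0.262
```

Request:
drive_tool(commands=[{"dx": 0, "dy": 0, "dz": 0, "wx": 0, "wy": 0, "wz": 0, "grip": 22}, {"dx": 0, "dy": 0, "dz": 0, "wx": 0, "wy": 0, "wz": 0, "grip": 22}, {"dx": 0, "dy": 0, "dz": 0, "wx": 0, "wy": 0, "wz": 0, "grip": 22}])

```text
time_s: 14.25
position: [0.4508, 0.1697, 0.0569]
tcp_rot: [[0.201, 0.001, -0.979], [0.979, 0.0, 0.201], [0.0, -1.0, -0.001]]
force: [0.5, -0.9, -1.6]
opening: 0.259
```

```bash
cat >> h.py <<'E'
def legs2(f):
    s=bot.read_state();T=np.array(s['tcp_rot']);P=np.array(s['position']);X=(cloud(f)-P)@T*1000
    k=(abs(X[...,0]+2)<25)&(X[...,1]>-6)&(X[...,1]<8)&(X[...,2]>26)&(X[...,2]<82)
    k&=X[...,1]<np.median(X[k][:,1])+1.0
    tips=[]
    for sg in (-1,1):
        L=[]
        for v in range(420):
            kk=k[v]&(sg*(X[v,:,0]+2)>0)
            if kk.sum()>=2:
                q=X[v][kk];L.append([(q[:,2]).mean(),(q[:,0].min()+q[:,0].max())/2,np.ptp(q[:,0])])
        L=np.array(L);c=np.polyfit(L[:,0],L[:,1],1);x=np.polyval(c,-94.7);print(sg,len(L),c,'thick',L[:,2].mean(),'resid',np.std(L[:,1]-np.polyval(c,L[:,0])),'tip x',x)
        w=P+T@[x/1000,.0083,-.0947];tips.append(w)
    fin=lambda x,y0:y0-np.tan(np.radians(10.45))*(x-.5435)
    n=np.cos(np.radians(10.45))
    print('tips',tips[0].round(4),tips[1].round(4),'err mm across',(tips[0][1]-fin(tips[0][0],.1440))*n*1000,(tips[1][1]-fin(tips[1][0],.1587))*n*1000)
E
python3 -c "
from h import *
legs2('w8')
cap('wrist','w9');s=bot.read_state();print(s['time_s'],s['opening']*87,s['force'],s['position'])
legs2('w9');legs('w9')
cap('scene','s9');cap('side','d9')
A=[.543,.144,.036]
for f,n in(('s9','s'),('d9','d')):
  u,v=proj(f,A).astype(int);c=cv2.imread('pics/%s.png'%f)[v-32:v+18,u-25:u+25];print(f,u-25,v-32)
  cv2.imwrite('pics/z%s.png'%n,cv2.resize(c,(400,400),interpolation=3))
cv2.imwrite('pics/z9.png',np.hstack([cv2.imread('pics/zs.png'),cv2.imread('pics/zd.png')]))
"
```

```text
return _methods._mean(a, axis=axis, dtype=dtype,
  ret = ret.dtype.type(ret / rcount)
Traceback (most recent call last):
  File "h.py", line 44, in legs2
    L=np.array(L);c=np.polyfit(L[:,0],L[:,1],1);x=np.polyval(c,-94.7);print(sg,len(L),c,'thick',L[:,2].mean(),'resid',np.std(L[:,1]-np.polyval(c,L[:,0])),'tip x',x)
                               ~^^^^^
IndexError: too many indices for array: array is 1-dimensional, but 2 were indexed
```

```bash
python3 -c "
from h import *
cap('wrist','w9');s=bot.read_state();print(s['time_s'],s['opening']*87,s['force'],s['position'])
legs2('w9');legs('w9')
cap('scene','s9');cap('side','d9')
A=[.543,.144,.036]
for f,n in(('s9','s'),('d9','d')):
  u,v=proj(f,A).astype(int);c=cv2.imread('pics/%s.png'%f)[v-32:v+18,u-25:u+25];print(f,u-25,v-32)
  cv2.imwrite('pics/z%s.png'%n,cv2.resize(c,(400,400),interpolation=3))
cv2.imwrite('pics/z9.png',np.hstack([cv2.imread('pics/zs.png'),cv2.imread('pics/zd.png')]))
"
```

```text
14.3 22.414662894208007 [ 0.60441853 -0.35381589 -1.12385098] [0.45082151 0.16971936 0.05683282]
-1 115 [-0.01206485 -7.17411828] thick 2.3264002776500403 resid 0.13992721317540974 tip x -6.031577385526697
1 115 [-0.03274068  4.73792755] thick 2.3943350032523067 resid 0.15200799023650452 tip x 7.838469633516716
tips [0.5424 0.1447 0.0486] [0.5452 0.1583 0.0486] err mm across 0.5160631378052102 -0.07297333243406402
rear z [108.40448421 108.36108157 107.8093126 ]
leg -1 821 [-0.01118597 -7.09342083] x at -96 -6.019567337363722 0 -7.093420827211513 top y at 0,-96 -2.141214362433827 -1.5480277127599509
leg 1 784 [-0.03207259  4.64510442] x at -96 7.724073398156469 0 4.645104419983128 top y at 0,-96 -2.544182834207831 -2.1390835588445403
s9 295 210
d9 229 162
```

View pics/z9.png

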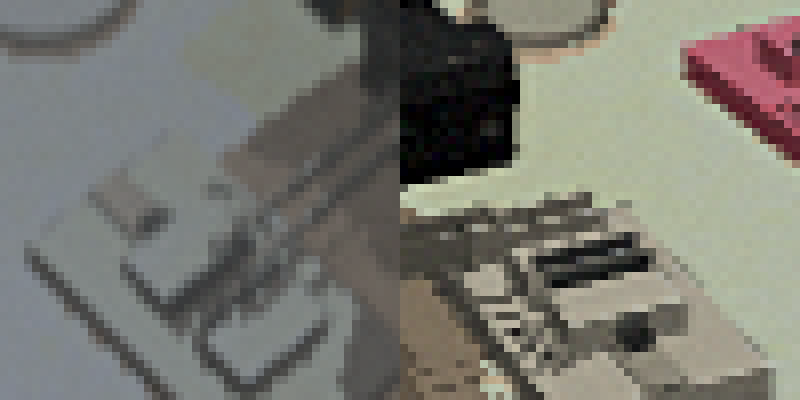

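The scene and side crops show the tips just above the fins but blurred. I'll cross-check the gap against the clearer earlier pictures (opening 24.3) using scene and side depth.

```bash
python3 -c "
from h import *
c,s_=np.cos(np.radians(10.45)),np.sin(np.radians(10.45))
for f,lo,hi in (('s8',.085,.12),('d8',.085,.12),('s9',.044,.07),('d9',.044,.07)):
  W=cloud(f);d=W-[.5435,.1513,0];a=d[...,0]*c-d[...,1]*s_;b=d[...,0]*s_+d[...,1]*c
  k=(a<.02)&(a>-.045)&(abs(b)<.03)&(W[...,2]>lo)&(W[...,2]<hi)
  print(f,'front',np.sort(a[k]*1000)[-4:].round(1))
  for x in range(-40,12,6):
    q=k&(abs(a*1000-x)<3); print(x,np.sort(b[q]*1000).round(1),W[...,2][q].mean().round(4) if q.any() else '')
p=np.load('pics/s8.npz')['p'].sum(2); print(p[228:242,316:334])
"
```

```text
s8 front [1.8 2.3 2.3 3. ]
-40 [-10.2  -8.5  -7.2  -7.   -5.3   6.7   8.1   8.9   9.1] 0.1078
-34 [-9.  -8.8 -8.2 -7.4 -6.9  7.2  7.3  8.2  8.3  9.3] 0.1065
-28 [-8.6 -7.6  8.2  9.2] 0.1072
-22 [-9.  -8.5 -8.4 -7.7  6.7  8.3  8.6  8.6] 0.107
-16 [-9.7 -9.5 -8.6  6.7  6.9  9.1 10.1] 0.1068
-10 [-8.7 -7.7 -7.3  7.8  9.4  9.6] 0.1069
-4 [-10.7  -9.5  -8.4   7.7   9.8] 0.1074
2 [-9.6 -8.1 -7.4  7.1  7.7  8.2  9.4] 0.1063
8 [] 
d8 front [-0.4 -0.1 -0.   1.1]
-40 [-12.8 -11.6 -11.1 -11.   -9.6  -8.9  -8.7  -8.6  -7.2  -6.2  -5.6   6.2
   6.6   9.6  10.9] 0.1065
-34 [-10.6 -10.6 -10.5  -8.   -7.6   6.5   7.4   7.6  10.5] 0.1061
-28 [-9.3 -9.3 -9.2 -8.1 -6.1 -5.8 -4.6  6.9  7.   7.5  9.4  9.6] 0.1054
-22 [-13.4 -11.2 -10.2  -9.7  -8.9  -6.3   6.1   6.4   7.    7.4   8.7  10.
  15.1] 0.1058
-16 [-11.  -10.6 -10.1  -9.1  -8.6  -7.2   6.2   6.4   8.5  10.4] 0.1063
-10 [-10.2  -9.7  -9.6  -9.   -8.4  -4.6   4.9   5.6   5.7   6.6   7.8  10.8
  13.7] 0.1057
-4 [-14.1 -10.3  -9.7  -9.4  -9.1  -7.5   6.9   7.7   8.7  10.4] 0.1054
2 [-9.7 -7.1 10.9 11.9] 0.1044
8 [] 
s9 front [0.7 2.4 2.8 4.1]
-40 [-
[... 1217 characters left out ...]
294 283 308 275 252 257]
 [386 385 384 388 350 292 239 281 353 349 292 290 270 310 281 244 268 294]
 [391 389 390 384 357 324 315 299 347 349 341 303 291 292 236 256 301 307]
 [383 391 389 389 392 393 382 359 379 356 363 310 290 252 263 299 303 305]
 [336 380 389 389 392 390 388 357 357 344 296 285 311 289 297 302 290 279]
 [335 391 389 392 392 391 388 359 321 295 245 257 330 328 299 273 275 278]
 [391 393 391 386 391 389 386 386 357 340 300 283 280 334 269 254 291 299]
 [397 393 390 395 385 386 391 392 347 323 296 328 322 348 327 324 295 290]
 [394 397 388 392 389 395 395 350 257 202 229 357 365 382 392 392 355 294]
 [394 392 386 387 394 377 346 267 207 169 210 321 363 393 391 390 376 342]]
```

Three cameras agree on a tip gap of about 13.7 mm against fins at 14.5 mm. The tips are centred within 0.3 mm and about 12 mm up. I'll ease the grip slightly and lower 1.5 mm.

Request:
drive_tool(commands=[{"dx": -0.005, "dy": 0.02, "dz": 0, "wx": 0, "wy": 0, "wz": 0, "grip": 22.3}, {"dx": 0, "dy": 0.02, "dz": 0, "wx": 0, "wy": 0, "wz": 0, "grip": 22.3}, {"dx": 0, "dy": 0, "dz": 0, "wx": 0, "wy": 0, "wz": 0, "grip": 22.3}, {"dx": 0, "dy": 0, "dz": 0, "wx": 0, "wy": 0, "wz": 0, "grip": 22.3}, {"dx": 0, "dy": 0, "dz": 0, "wx": 0, "wy": 0, "wz": 0, "grip": 22.3}, {"dx": 0, "dy": 0, "dz": 0, "wx": 0, "wy": 0, "wz": 0, "grip": 22.3}, {"dx": 0, "dy": 0, "dz": 0, "wx": 0, "wy": 0, "wz": 0, "grip": 22.3}, {"dx": 0, "dy": 0, "dz": 0, "wx": 0, "wy": 0, "wz": 0, "grip": 22.3}])

```text
time_s: 15.4
position: [0.4507, 0.1695, 0.0551]
tcp_rot: [[0.201, 0.0, -0.98], [0.98, -0.0, 0.201], [-0.0, -1.0, -0.0]]
force: [-0.2, 0.2, -0.1]
opening: 0.257
```

```bash
python3 -c "
from h import *
for i in range(2):
  cap('wrist','wa%d'%i);s=bot.read_state();print(s['time_s'],s['opening']*87,s['force'],s['position']);legs2('wa%d'%i)
c,s_=np.cos(np.radians(10.45)),np.sin(np.radians(10.45));B=[[],[]]
for i in range(4):
  cap('scene','sa');W=cloud('sa');d=W-[.5435,.1513,0];a=d[...,0]*c-d[...,1]*s_;b=d[...,0]*s_+d[...,1]*c
  k=(a<.008)&(a>-.02)&(abs(b)<.02)&(W[...,2]>.044)&(W[...,2]<.07)
  B[0]+=list(b[k&(b<0)]*1000);B[1]+=list(b[k&(b>0)]*1000)
print(np.mean(B[0]),np.mean(B[1]),len(B[0]),len(B[1]),'tip-top z',np.median(W[...,2][k]))
"
```

```text
15.45 22.66954184054603 [ 1.01460196  0.58306921 -0.64485958] [0.45069693 0.16949933 0.05506871]
-1 114 [-0.00865419 -7.40365437] thick 2.3413205590807786 resid 0.15598853531267234 tip x -6.584103045545783
1 114 [-0.03200436  4.77676249] thick 2.393644877770984 resid 0.14205776751130644 tip x 7.807575044234657
tips [0.5421 0.144  0.0468] [0.545  0.1581 0.0468] err mm across -0.27583294748924075 -0.3433460949581194
15.5 22.737041952316005 [ 0.15174647  0.32497741 -1.15847861] [0.4506691  0.16948841 0.05506271]
-1 115 [-6.89474664e-03 -7.50559543e+00] thick 2.3578440137580987 resid 0.1579469486636335 tip x -6.852662919852236
1 115 [-0.03301246  4.87438238] thick 2.381019059770513 resid 0.14957285706469917 tip x 8.000662291928258
tips [0.542  0.1437 0.0468] [0.545  0.1582 0.0468] err mm across -0.558725227839045 -0.164682791956537
-6.902758597545639 7.359894923453428 45 51 tip-top z 0.05484336368063431
```

Gap measures 14.4–14.9 mm in the wrist camera and 14.3 mm in the scene camera, against 14.5 mm for the fins. Each tip is within about 0.5 mm of its fin, 11 mm up and steady. Handing in.

```bash
python3 -c "
from rig import workorder
print(workorder.hand_in())"
```

```text
the job is handed in; nothing more can be done
None
```

I took the large forceps off their rest and handed the job in with them held over the white gauge, each tip above its own fin.

- **First try:** the first grasp slipped while lifting. The forceps dropped back onto the rest about 12 mm to the side, and the pictures showed nothing else moved. I grasped them again with a firmer squeeze and a slower lift, and they held.
- **Tip gap:** about 14.3 mm from the scene camera and 14.4–14.9 mm from the wrist camera, against 14.5 mm between the fins. Each tip is within about 0.6 mm of its fin.
- **Height:** the tips stand about 11 mm above the fins, and no contact force showed.
- **Time:** about 15.7 s of the 48 s allowed.

**Disagreement:** the gripper's opening reading (22.7 mm) and the 2:1 squeeze rule would put the gap at about 17.4 mm. I relied on the cameras, which agreed with each other and with the leg spacing. The wrist camera cannot see the tips, so its figure is extrapolated from the visible part of the legs. The final gap was not checked with the side camera; it agreed just before the last small adjustment.

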